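# Line up the condiments by height

## Task

Tidy the condiments into a line on the low wooden board between the tea caddy and the jam jar: stand the pepper mill, the honey jar, the salt shaker and the green-labelled food tin that were left about the front of the worktop, upright on the four cork coasters, one centred on each, in order of height so that the tallest is next to the tea caddy and the shortest next to the jam jar. Knock nothing over, and leave the caddy and the jam jar where they stand.

Things in the scene. Friction and masses are not known exactly. Their poses are not given: they have to be found in the camera images.
- pepper_mill: turned brown wooden pepper mill with a small metal knob on top, 170 mm high in all; round body 58 mm across at the foot, tapering to 48 mm at z 120 mm, above it a ball-like head (z 123 to 159 mm) that is widest, 49 mm across, at z 132 to 141 mm, then the 12 mm knob; rigid (the head does not turn), 0.18 kg; origin at the centre of its underside, z up; starts upright on the worktop
- honey_jar: glass jar of honey with a green screw lid, round, 65 mm across, 114 mm high, lid at z 102 to 113 mm; 0.41 kg; origin at the centre of its underside, z up; starts upright on the worktop
- salt_shaker: clear salt shaker with a rounded grey top, round, 90 mm high; body widest, 44 mm across, at z 26 to 34 mm and tapering to 34 mm below the top; grey top 34 mm across and straight-sided from z 66 to 78 mm, domed above that; 0.10 kg; origin at the centre of its underside, z up; starts upright on the worktop
- tin: food tin with a pale green label and bare metal ends, a plain cylinder 57 mm across and 72 mm high, standing at the front half of the worktop (not the tin in the far row against the tiles, nor the flat wide tin); 0.18 kg; origin at the centre of its underside, z up; starts upright on the worktop
- coaster_a: round cork coaster, 68 mm across, fixed on the wooden condiment board; origin at the centre of its underside (12 mm above the worktop), its top is 4 mm higher (16 mm above the worktop). The four alike coasters a, b, c, d lie in one straight row, 85 mm from centre to centre, but their letters are in no order along it
- coaster_b: round cork coaster, 68 mm across, fixed on the wooden condiment board; origin at the centre of its underside (12 mm above the worktop), its top is 4 mm higher (16 mm above the worktop). The four alike coasters a, b, c, d lie in one straight row, 85 mm from centre to centre, but their letters are in no order along it
- coaster_c: round cork coaster, 68 mm across, fixed on the wooden condiment board; origin at the centre of its underside (12 mm above the worktop), its top is 4 mm higher (16 mm above the worktop). The four alike coasters a, b, c, d lie in one straight row, 85 mm from centre to centre, but their letters are in no order along it
- coaster_d: round cork coaster, 68 mm across, fixed on the wooden condiment board; origin at the centre of its underside (12 mm above the worktop), its top is 4 mm higher (16 mm above the worktop). The four alike coasters a, b, c, d lie in one straight row, 85 mm from centre to centre, but their letters are in no order along it
- tea_caddy: round pale grey lidded tea caddy, 87 mm across, 105 mm high with the small knob on its lid, standing on one end of the board, which end varies: in line with the coasters, 100 mm from the centre of the nearest one; origin at the centre of its underside, z up; loose, 0.35 kg; stays where it is
- jam_jar: round jar of red jam with a white lid, 76 mm across, 95 mm high, standing on the other end of the board, likewise in line with the coasters and 100 mm from the centre of the nearest one; origin at the centre of its underside, z up; loose, 0.41 kg; stays where it is. A microwave oven, 0.26 m high, stands behind the right part of the board, its front at x = 0.60 m and its left side at y = -0.04 m: things carried past must keep in front of it

How it is judged:
By the outcome, as a careful person would: the job done as asked, in the order asked, and still so for the second after the job is handed in, with the robot touching nothing.
It also fails if it takes over 128 s, if anything falls off the work surface, if the arm or the gripper's body presses on something with over 40 N, if the wrist force passes 120 N, or if a joint passes its speed limit or range.

## Robot

A 7-joint arm with a two-finger parallel gripper is mounted at the origin on a cart in front of the work surface, level with it; the furniture and walls round the work are solid. World frame = base frame: x ahead of the robot, y to its left, z up, the work surface at z = 0. Lengths are in mm, angles in rad, forces in N, time in s.
With the tool pointing down it reaches from about 425 to 875 mm from the base axis. Payload 4.7 kg.
Tool frame: the origin (TCP) lies midway between the tips of the shut fingers; the grasp point (between the pads) lies 19 mm behind it; z points along the fingers, y is the line along which they close (so a half turn about z gives the same grasp; the last joint's range is limited). The gripper opens to 87 mm and grips with 3 to 60 N. Pads are 19 mm wide; open, the fingers measure 117 mm over their backs; the gripper's body (75 mm by 190 mm) begins 51 mm behind the grasp point.
Start: joints at [-1.115, 0.321, -0.07, 1.45, 0.023, 1.371, -0.057], TCP at [277.948, 587.597, 222.587] pointing down, gripper open.
Joint ranges: [-2.86, 2.86], [-0.3, 2.09], [-1.38, 1.24], [0.06, 2.45], [-1.56, 4.7], [0.09, 2.05], [-2.69, 2.69]. Speed limits (rad/s): [2.57, 2.57, 3.14, 3.14, 3.14, 3.14, 3.14].

## Interface

Orientations are given as a unit quaternion [w, x, y, z].
In Python, from bench import readout, imaging, ticket gives the robot as it stands.
- The arm moves only by the tool drive_tool, never from a script. Its argument "commands" is a list of rows, each an object of numbers: "x", "y", "z": the shift along the world's x, y, z in cm; "spin": the turn about the world's z in rad. In form: [{"x": .., "y": .., "z": .., "spin": ..}, ...]. A call has 1 to 12 rows; each row is the pose to reach, as a shift and turn from the pose commanded when the call began; what a row does not reach only later rows make up. A row lasts 1/12 s, in which the tool goes at most 41.7 mm and 7.16 degrees, less where a joint would pass 70% of its speed; a pose out of reach is approached as far as the arm can. A call with a gripper value outside its range is refused whole. "fingers" is the finger opening in cm, from 0 to 8.7, set as the call begins (left out, the last holds). The fingers move at their own pace and stop on an object; "force" is the grip in N (left out, the last holds). Time passes only in rows, so rows that repeat a pose let the fingers close. It gives the time, the measured TCP pose, the force, the opening and the grip force at its end, in the units of the state.
- readout.state(): the state, without advancing time (a new reading comes with each control period).
- imaging.get_image(name): name is "scene" or "side" or "wrist"; returns a dict with "color" (384x512x3 uint8, red, green, blue), "z_map" (384x512 float32, mm along the optical axis (not along the pixel's ray), 0 where there is no reading), "fx", "fy", "cx", "cy" (pixels), "rvec" (rotation vector, rad) and "tvec" (3), from world to camera coordinates, as OpenCV has them. Camera axes: x right, y down, z forward; pixel columns grow to the right and rows downward; lengths in mm; the calibration is good to about 2 mm. The wrist camera is an equidistant fisheye: a pixel r from the principal point sees the ray r / f radians off the axis. A picture is of the moment at which its call begins.
- ticket.finish_job(): hands the job in; it is judged then, once.
The state is a dict: "t": time; "joint_pos": joint angles; "dq": joint speeds; "joint_torque": joint torques, N m; "ee_pos": TCP position; "eef_rot": TCP orientation; "contact_force": force on the tool from outside, world axes, zero at the start; "torque": the same for the moment, N m; "gripper_width": opening from 0.0 (shut) to 1.0 (fully open); "gripper_force": force on a finger pad.
Only numpy, scipy, OpenCV 4.12 (cv2) and the standard library are available. Lean on these libraries where they do the work, as an engineer would, in place of code of your own. Each camera call takes 0.05 s, during which the arm holds its last target. There are 200 camera calls.

## Working session

There is one attempt and no reset: what is moved stays moved. The work goes in short steps, Python scripts to look and compute and a tool call to move; the robot and the scene stay as the last step left them, time stands still between calls to the robot, and variables do not carry over. Pictures are saved under pics/ and viewed, at most 14 in all, crops included, and the job is handed in when it is done.

Besides the shell and the picture viewer there is one more tool, called after "Request:" as name(argument=value, ...) on one line, values as JSON. drive_tool: Moves the arm, as the interface text tells. Its arguments: {"type":"object","properties":{"commands":{"type":"array","items":{"type":"object","properties":{"x":{"type":"number"},"y":{"type":"number"},"z":{"type":"number"},"spin":{"type":"number"}}}},"fingers":{"type":"number"},"force":{"type":"number"}},"required":["commands"]}

```bash
mkdir -p pics
cat > h.py <<'E'
import numpy as np, cv2
from bench import readout, imaging, ticket
def pts(im):
    R,_=cv2.Rodrigues(np.array(im["rvec"],float)); t=np.array(im["tvec"],float).reshape(3)
    z=im["z_map"]; v,u=np.mgrid[:z.shape[0],:z.shape[1]]
    P=np.dstack([(u-im["cx"])/im["fx"]*z,(v-im["cy"])/im["fy"]*z,z])
    W=(P-t)@R; W[z==0]=np.nan
    return W
E
python3 - <<'E'
from h import *
print(readout.state())
for n in("scene","side"):
    im=imaging.get_image(n); np.savez(n+".npz",**im)
    R,_=cv2.Rodrigues(np.array(im["rvec"],float)); print(n,im["fx"],-R.T@np.array(im["tvec"],float).reshape(3))
    cv2.imwrite(f"pics/{n}.png",cv2.resize(im["color"][:,:,::-1],(800,600)))
E
```

```text
{'t': 0.0, 'joint_pos': array([-1.11488405,  0.32180697, -0.07007504,  1.45168366,  0.02261415,
        1.3708246 , -0.0569068 ]), 'dq': array([ 0.00121958,  0.0018158 , -0.00109973,  0.00038685,  0.00079302,
       -0.00067348,  0.0012407 ]), 'joint_torque': array([-1.00877078e-04, -4.91287887e+01, -4.04167129e-01, -3.12531066e+01,
       -6.40514516e-02,  4.39105066e-02,  1.85176118e-04]), 'ee_pos': array([277.7390795 , 587.04569343, 221.46752259]), 'eef_rot': array([-1.54276057e-04,  2.19105149e-01,  9.75700772e-01, -9.55534834e-04]), 'contact_force': array([ 0.02393478,  0.26413474, -0.00980265]), 'torque': array([-0.012161  , -0.0204658 , -0.00202609]), 'gripper_force': 0.0, 'gripper_width': 0.9964809378013626}
scene 479.7923188943927 [-105.54338696 -431.77324546  961.71569491]
side 376.6316678507572 [  72.11608641 -857.95520801  555.70489637]
```

View pics/scene.png

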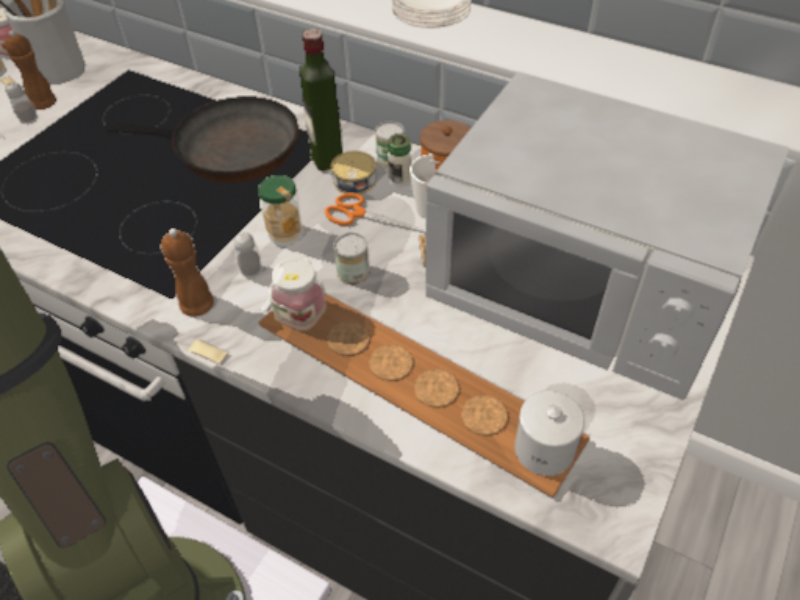

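View pics/side.png

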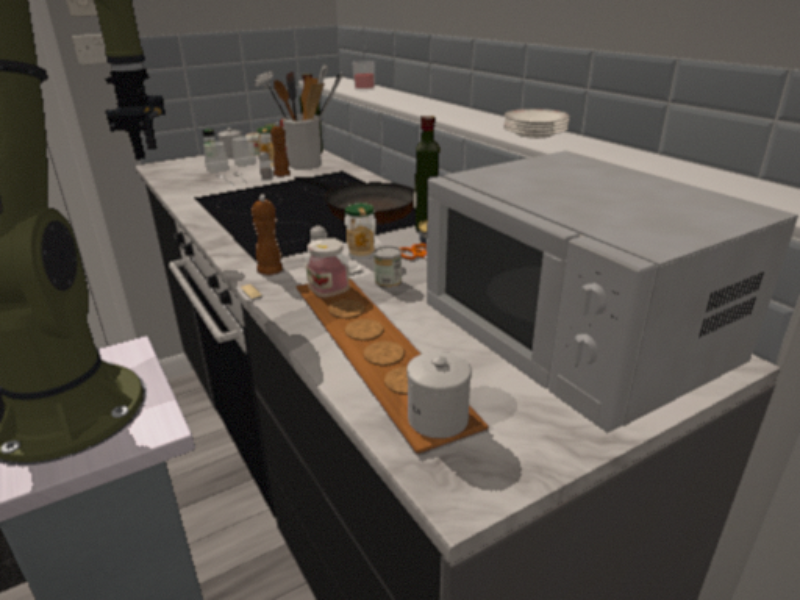

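The scene view shows the mill at about (185,280), salt (247,255), honey (280,215), green tin (352,260) and jam (297,295). The coasters are at (350,338), (390,362), (437,388) and (485,414), with the caddy at (550,430). The order from the caddy end will be mill, honey, salt, tin.

Run:
```python
from h import *
from scipy.optimize import least_squares
W={n:pts(np.load(n+".npz")) for n in("scene","side")}
C={n:np.load(n+".npz")["color"] for n in W}
box={"scene":dict(mill=(160,225,215,318,29,5,30),honey=(255,175,305,248,32.5,20,95),salt=(230,228,264,280,21.5,20,40),tin=(330,232,373,287,28.5,8,66),jam=(265,252,330,332,38,20,70),caddy=(510,385,590,478,43.5,25,80)),
"side":dict(mill=(250,192,286,278,29,5,30),honey=(342,200,378,262,32.5,20,95),salt=(306,222,328,245,17,60,80),tin=(370,243,405,290,28.5,8,66),jam=(303,238,352,300,38,30,70),caddy=(400,345,475,440,43.5,25,80))}
for n in box:
  for k,(a,b,c,d,r,z0,z1) in box[n].items():
    P=W[n][int(b*.64):int(d*.64),int(a*.64):int(c*.64)].reshape(-1,3)
    zs=P[:,2]; Q=P[(zs>z0)&(zs<z1)]
    if len(Q)<8: print(n,k,len(Q)); continue
    cam=W[n]; m=np.median(Q[:,:2],0)
    Q=Q[np.hypot(*(Q[:,:2]-m).T)<r*1.6]
    s=least_squares(lambda p:np.hypot(Q[:,0]-p[0],Q[:,1]-p[1])-r,m+[r*.7,r*.3],loss="soft_l1",f_scale=2)
    print(n,k,len(Q),s.x.round(1),"rms",np.sqrt(np.mean(s.fun**2)).round(1),"ztop",np.nanpercentile(zs,99.5).round(0))
# coasters: board plane points
for n,cs in dict(scene=[(350,338),(390,362),(437,388),(485,414)],side=[(347,305),(364,329),(384,352)]).items():
  hsv=cv2.cvtColor(C[n],cv2.COLOR_RGB2HSV)
  for u,v in cs: print(n,W[n][int(v*.64),int(u*.64)].round(0),hsv[int(v*.64),int(u*.64)])
  print("board",[hsv[int(v*.64),int(u*.64)] for u,v in ([(412,375),(460,402),(510,470)] if n=="scene" else [(440,432),(400,400)])])
```

```text
scene mill 165 [511. 377.] rms 9.6 ztop 169.0
scene honey 497 [651.2 264.8] rms 1.9 ztop 117.0
scene salt 85 [544.3 263.9] rms 1.6 ztop 92.0
scene tin 321 [627.  103.2] rms 1.5 ztop 75.0
scene jam 446 [498.2 124.5] rms 2.4 ztop 110.0
scene caddy 503 [ 455.2 -325.9] rms 0.8 ztop 115.0
side mill 33 [506.5 472.3] rms 9.2 ztop 164.0
side honey 365 [652.2 263.6] rms 2.2 ztop 115.0
side salt 42 [546.7 262.1] rms 2.1 ztop 108.0
side tin 291 [627.9 102. ] rms 1.8 ztop 73.0
side jam 323 [500.1 123.1] rms 2.9 ztop 108.0
side caddy 811 [ 456.4 -326.1] rms 0.9 ztop 114.0
scene [490.  21.  17.] [ 15 114 101]
scene [481. -56.  15.] [ 15 129 198]
scene [ 469. -145.   20.] [ 15 129 202]
scene [ 467. -227.   15.] [ 15 127 198]
board [array([ 13, 149, 175], dtype=uint8), array([ 13, 151, 176], dtype=uint8), array([ 13, 149, 163], dtype=uint8)]
side [498.  34.  16.] [ 14 146  77]
side [483. -56.  14.] [ 15 151 157]
side [ 474. -144.   17.] [ 15 151 157]
board [array([13, 32, 96], dtype=uint8), array([ 13, 174, 135], dtype=uint8)]
```

Run:
```python
from h import *
from scipy.optimize import least_squares
for n in("scene","side"):
  im=np.load(n+".npz"); w=pts(im); hsv=cv2.cvtColor(im["color"],cv2.COLOR_RGB2HSV)
  # mill
  a,b,c,d=[int(q*.64) for q in ((155,222,218,318) if n=="scene" else (246,190,290,280))]
  P=w[b:d,a:c].reshape(-1,3); H=hsv[b:d,a:c].reshape(-1,3)
  ok=(H[:,0]<20)&(H[:,1]>110)&(P[:,2]>5)
  for z0,z1,r in((5,50,27.7),(50,115,25.6),(130,143,24.5)):
    Q=P[ok&(P[:,2]>z0)&(P[:,2]<z1)]
    if len(Q)<10: print(n,z0,len(Q)); continue
    s=least_squares(lambda p:np.hypot(Q[:,0]-p[0],Q[:,1]-p[1])-r,np.median(Q[:,:2],0)+[18,6],loss="soft_l1",f_scale=2)
    print(n,"mill",z0,len(Q),s.x.round(1),np.median(abs(s.fun)).round(1))
  # coasters: saturation contrast against board, rays on plane z=16
  R,_=cv2.Rodrigues(im["rvec"]); t=im["tvec"].reshape(3); cam=-R.T@t
  v,u=np.mgrid[:384,:512]; D=np.dstack([(u-im["cx"])/im["fx"],(v-im["cy"])/im["fy"],np.ones(u.shape)])@R
  X=cam+D*((16-cam[2])/D[...,2])[...,None]
  S=hsv[...,1].astype(float); V=hsv[...,2]
  for p in((465.4,-226.4),(473.5,-141.8),(481.6,-57.2),(489.7,27.4)):
    dd=np.hypot(X[...,0]-p[0],X[...,1]-p[1])
    ring=(dd>36)&(dd<41)&(abs(w[...,2]-13)<8); core=dd<25
    hue=im["color"].astype(float); g=hue[...,1]/(hue[...,0]+1)
    th=(np.median(g[ring])+np.median(g[core]))/2
    m=((g>th)&(dd<45)&(hue[...,0]>hue[...,2]*1.4)).astype(np.uint8)
    m=cv2.morphologyEx(m,cv2.MORPH_OPEN,np.ones((3,3),np.uint8))
    k,l,st,_=cv2.connectedComponentsWithStats(m); i=1+np.argmax(st[1:,4]) if k>1 else 0
    q=X[l==i][:,:2]
    # circle from the mask's boundary points
    cs,_=cv2.findContours((l==i).astype(np.uint8),0,1); 
    c=max(cs,key=cv2.contourArea)[:,0]; B=X[c[:,1],c[:,0]][:,:2]
    s=least_squares(lambda p:np.hypot(B[:,0]-p[0],B[:,1]-p[1])-p[2],[*p,33],loss="soft_l1",f_scale=2)
    print(n,"coaster",p,"fit",s.x.round(1),np.ptp(q,0).round(0))
  # honey lid
  a,b,c,d=[int(q*.64) for q in ((255,170,305,205) if n=="scene" else (342,200,378,220))]
  P=w[b:d,a:c].reshape(-1,3); H=hsv[b:d,a:c].reshape(-1,3)
  Q=P[(H[:,0]>50)&(H[:,0]<90)&(H[:,1]>90)&(abs(P[:,2]-113)<4)]
  print(n,"lid",len(Q),((Q.min(0)+Q.max(0))/2).round(1),np.ptp(Q,0).round(0) )
```

```text
scene mill 5 272 [439.8 300.2] 1.4
scene mill 50 321 [443.3 304. ] 1.8
scene mill 130 76 [441.7 300.8] 1.0
scene coaster (465.4, -226.4) fit [ 463.  -228.5   33.4] [68. 68.]
scene coaster (473.5, -141.8) fit [ 472.  -144.3   33.4] [68. 69.]
scene coaster (481.6, -57.2) fit [480.6 -60.2  33.4] [68. 69.]
scene coaster (489.7, 27.4) fit [490.3  25.5  33.2] [68. 68.]
scene lid 115 [643.8 257.7 113. ] [54. 52.  8.]
side mill 5 200 [440.5 299.9] 1.8
side mill 50 228 [443.3 303.7] 1.9
side mill 130 57 [442.6 299.4] 1.6
side coaster (465.4, -226.4) fit [ 456.8 -223.8   26.9] [51. 63.]
side coaster (473.5, -141.8) fit [ 473.8 -145.2   32.7] [67. 70.]
side coaster (481.6, -57.2) fit [482.9 -60.5  32.9] [67. 68.]
side coaster (489.7, 27.4) fit [489.8  23.3  31.9] [64. 71.]
side lid 62 [647.1 261.1 112.1] [58. 59.  5.]
```

Request:
drive_tool(commands=[{"x": 16.4,"y": -28.7,"z": 1.0,"spin": -1.236},{"x": 16.4,"y": -28.7,"z": 1.0,"spin": -1.236},{"x": 16.4,"y": -28.7,"z": 1.0,"spin": -1.236},{"x": 16.4,"y": -28.7,"z": 1.0,"spin": -1.236},{"x": 16.4,"y": -28.7,"z": 1.0,"spin": -1.236},{"x": 16.4,"y": -28.7,"z": 1.0,"spin": -1.236},{"x": 16.4,"y": -28.7,"z": 1.0,"spin": -1.236},{"x": 16.4,"y": -28.7,"z": 1.0,"spin": -1.236},{"x": 16.4,"y": -28.7,"z": 1.0,"spin": -1.236},{"x": 16.4,"y": -28.7,"z": 1.0,"spin": -1.236},{"x": 16.4,"y": -28.7,"z": 1.0,"spin": -1.236},{"x": 16.4,"y": -28.7,"z": 1.0,"spin": -1.236}], fingers=8.7, force=25)

```text
t: 1.1
ee_pos: [441.6, 300.6, 232.3]
eef_rot: [-0.0, 0.743, 0.67, -0.0]
contact_force: [-0.4, 0.4, 0.4]
gripper_width: 1.001
gripper_force: 0.0
```

Run:
```python
from h import *
s=readout.state();print(s["ee_pos"],s["eef_rot"],s["joint_pos"].round(2))
im=imaging.get_image("wrist"); np.savez("w1.npz",**im)
R,_=cv2.Rodrigues(np.array(im["rvec"],float)); t=np.array(im["tvec"]).reshape(3);print(im["fx"],-R.T@t,R[2])
def proj(p):
    q=R@np.array(p)+t; r=np.hypot(q[0],q[1]); th=np.arctan2(r,q[2]); return im["cx"]+im["fx"]*th*q[0]/r, im["cy"]+im["fy"]*th*q[1]/r
c=im["color"][:,:,::-1].copy()
for p in((442,300.5,170),(651,263.5,113),(545.5,263,90),(627.5,102.5,72)):
    u,v=proj(p);print(u,v);cv2.circle(c,(int(u),int(v)),2,(0,0,255),-1)
cv2.imwrite("pics/w1.png",cv2.resize(c,(800,600)))
```

```text
[441.61491657 300.648985   232.27421033] [-4.99936618e-05  7.42742600e-01  6.69576987e-01 -2.91671401e-04] [-0.85  0.07  0.22  1.73 -0.01  1.34 -0.74]
297.3186396354542 [449.19895558 373.01748239 395.01141935] [-0.02810442 -0.26519648 -0.96378471]
258.74329593104136 199.7625813778343
443.433521693031 195.32255680221346
354.19631568005536 199.88956811394615
400.044335846272 294.17169999606074
```

View pics/w1.png

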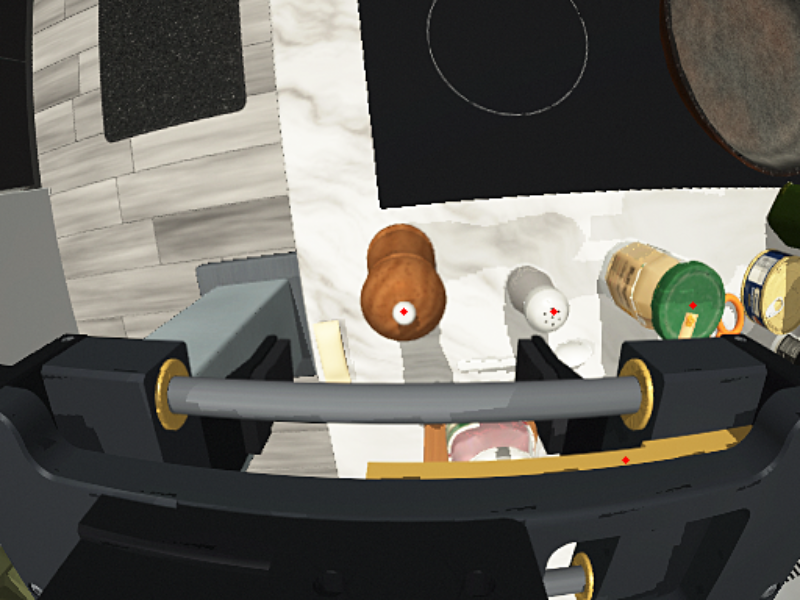

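The mill's knob at (403,312) lies midway between the fingers and agrees with the projection. The salt shaker and honey lid agree to within a few mm, so I can descend.

Request:
drive_tool(commands=[{"z": -3},{"z": -6},{"z": -9},{"z": -11.4},{"z": -11.4},{"z": -11.4}])

```text
schema error: expected keys x, y, z, spin
```

Request:
drive_tool(commands=[{"z": 0},{"z": 0},{"z": 0},{"z": 0},{"z": 0},{"z": 0},{"z": 0},{"z": 0},{"z": 0},{"z": 0}], fingers=3.5, force=25)

```text
schema error: expected keys x, y, z, spin
```

Request:
drive_tool(commands=[{"x": 0,"y": 0,"z": -3,"spin": 0},{"x": 0,"y": 0,"z": -6,"spin": 0},{"x": 0,"y": 0,"z": -9,"spin": 0},{"x": 0,"y": 0,"z": -11.4,"spin": 0},{"x": 0,"y": 0,"z": -11.4,"spin": 0},{"x": 0,"y": 0,"z": -11.4,"spin": 0}])

```text
t: 1.65
ee_pos: [440.9, 300.4, 117.7]
eef_rot: [0.0, 0.743, 0.669, -0.002]
contact_force: [0.4, -0.2, 0.5]
gripper_width: 0.997
gripper_force: 0.0
```

Request:
drive_tool(commands=[{"x": 0,"y": 0,"z": 0,"spin": 0},{"x": 0,"y": 0,"z": 0,"spin": 0},{"x": 0,"y": 0,"z": 0,"spin": 0},{"x": 0,"y": 0,"z": 0,"spin": 0},{"x": 0,"y": 0,"z": 0,"spin": 0},{"x": 0,"y": 0,"z": 0,"spin": 0},{"x": 0,"y": 0,"z": 0,"spin": 0},{"x": 0,"y": 0,"z": 0,"spin": 0},{"x": 0,"y": 0,"z": 0,"spin": 0},{"x": 0,"y": 0,"z": 0,"spin": 0}], fingers=3.5, force=25)

```text
t: 2.48
ee_pos: [441.9, 300.8, 118.8]
eef_rot: [-0.0, 0.744, 0.668, 0.0]
contact_force: [-0.4, 0.3, 2.2]
gripper_width: 0.543
gripper_force: 24.6
```

Request:
drive_tool(commands=[{"x": 0,"y": 0,"z": 2,"spin": 0},{"x": 0,"y": 0,"z": 5,"spin": 0},{"x": 0,"y": 0,"z": 8,"spin": 0},{"x": 0,"y": 0,"z": 12,"spin": 0},{"x": 0,"y": 0,"z": 15,"spin": 0},{"x": 0,"y": 0,"z": 15,"spin": 0},{"x": 0,"y": 0,"z": 15,"spin": 0},{"x": 0,"y": 0,"z": 15,"spin": 0}])

```text
t: 3.15
ee_pos: [441.3, 300.0, 267.0]
eef_rot: [0.0, 0.744, 0.668, -0.001]
contact_force: [-1.0, -0.3, -3.1]
gripper_width: 0.542
gripper_force: 24.7
```

```bash
cat >> h.py <<'E'
def proj(im,p):
    R,_=cv2.Rodrigues(np.array(im["rvec"],float)); q=R@np.array(p,float)+np.array(im["tvec"]).reshape(3)
    r=np.hypot(q[0],q[1]); th=np.arctan2(r,q[2]); return np.array([im["cx"]+im["fx"]*th*q[0]/r, im["cy"]+im["fy"]*th*q[1]/r])
def held(n,lo,hi,r,hue=None,rad=45):
    """circle fit of points around the tool between heights lo..hi above worktop"""
    from scipy.optimize import least_squares
    im=imaging.get_image(n); e=readout.state()["ee_pos"]; P=pts(im); H=cv2.cvtColor(im["color"],cv2.COLOR_RGB2HSV)
    m=(P[...,2]>lo)&(P[...,2]<hi)&(np.hypot(P[...,0]-e[0],P[...,1]-e[1])<rad)
    if hue: m&=(H[...,0]>=hue[0])&(H[...,0]<=hue[1])&(H[...,1]>hue[2])
    Q=P[m]; s=least_squares(lambda p:np.hypot(Q[:,0]-p[0],Q[:,1]-p[1])-r,e[:2],loss="soft_l1",f_scale=2)
    print(n,len(Q),"centre-tcp",(s.x-e[:2]).round(1),"med",np.median(abs(s.fun)).round(1),"zmin",np.percentile(Q[:,2],1).round(0) if len(Q) else 0)
    return im
E
python3 - <<'E'
from h import *
s=readout.state();e=s["ee_pos"];print(e)
b=e[2]-118.8
for n in("scene","side"):
  for lo,hi,r in((5,45,27.7),(60,100,25.5)): im=held(n,b+lo,b+hi,r,(0,20,110))
  held(n,b-30,b+100,26,(0,20,110))
im=imaging.get_image("side"); cv2.imwrite("pics/s2.png",cv2.resize(im["color"][50:250,100:300,::-1],(600,600)))
E
```

```text
[441.34672102 300.03144095 266.98102975]
scene 312 centre-tcp [-2.2 -0.6] med 1.4 zmin 154.0
scene 250 centre-tcp [2.4 4.2] med 1.4 zmin 208.0
scene 733 centre-tcp [-1.5  0. ] med 3.2 zmin 153.0
side 211 centre-tcp [-2.1 -1.9] med 1.6 zmin 153.0
side 142 centre-tcp [0.9 4.3] med 1.4 zmin 209.0
side 438 centre-tcp [-1.3 -0.7] med 3.3 zmin 150.0
```

View pics/s2.png

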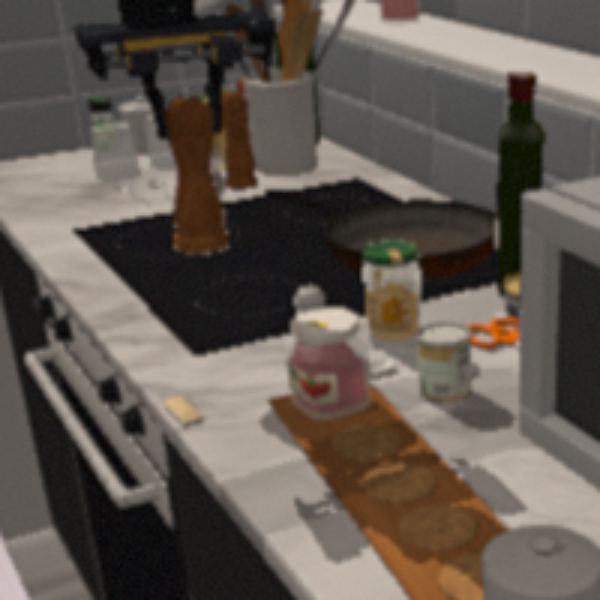

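The mill hangs upright in the grip, its foot about 2 mm from the tool axis. Carrying it over to the coaster by the caddy.

Request:
drive_tool(commands=[{"x": 0.5,"y": -1,"z": 0,"spin": 0},{"x": 1,"y": -3.5,"z": 0,"spin": 0},{"x": 1.5,"y": -7,"z": 0,"spin": 0},{"x": 2,"y": -11,"z": 0,"spin": 0},{"x": 2.3,"y": -15,"z": 0,"spin": 0},{"x": 2.3,"y": -19,"z": 0,"spin": 0},{"x": 2.3,"y": -23,"z": 0,"spin": 0},{"x": 2.3,"y": -27,"z": 0,"spin": 0},{"x": 2.3,"y": -31,"z": 0,"spin": 0},{"x": 2.3,"y": -35,"z": 0,"spin": 0},{"x": 2.3,"y": -38,"z": 0,"spin": 0},{"x": 2.3,"y": -40,"z": 0,"spin": 0}])

```text
t: 4.5
ee_pos: [464.0, -104.9, 268.9]
eef_rot: [0.001, 0.746, 0.666, 0.0]
contact_force: [-0.0, 0.6, -1.1]
gripper_width: 0.545
gripper_force: 24.4
```

Request:
drive_tool(commands=[{"x": 0,"y": -2,"z": 0,"spin": 0},{"x": 0,"y": -5,"z": 0,"spin": 0},{"x": 0,"y": -8,"z": 0,"spin": 0},{"x": 0,"y": -11,"z": 0,"spin": 0},{"x": 0,"y": -12.9,"z": 0,"spin": 0},{"x": 0,"y": -12.9,"z": -2,"spin": 0},{"x": 0,"y": -12.9,"z": -5,"spin": 0},{"x": 0,"y": -12.9,"z": -8,"spin": 0},{"x": 0,"y": -12.9,"z": -10,"spin": 0},{"x": 0,"y": -12.9,"z": -10,"spin": 0},{"x": 0,"y": -12.9,"z": -10,"spin": 0},{"x": 0,"y": -12.9,"z": -10,"spin": 0}])

```text
t: 5.5
ee_pos: [465.7, -229.3, 170.1]
eef_rot: [0.001, 0.744, 0.668, 0.001]
contact_force: [0.1, 0.4, -1.9]
gripper_width: 0.547
gripper_force: 24.7
```

Run:
```python
from h import *
e=readout.state()["ee_pos"];print(e, readout.state()["eef_rot"])
b=e[2]-118.8
for n in("scene","side"):
  for lo,hi,r in((8,45,27.7),(60,100,25.5)): im=held(n,b+lo,b+hi,r,(0,20,110),38)
```

```text
[ 465.65326979 -229.3300657   170.11678588] [1.06280309e-03 7.44081253e-01 6.68088080e-01 5.25596187e-04]
scene 283 centre-tcp [-2.  -1.6] med 1.1 zmin 60.0
scene 202 centre-tcp [4.  1.2] med 1.4 zmin 112.0
side 252 centre-tcp [-0.1 -1.9] med 0.9 zmin 60.0
side 266 centre-tcp [3.7 3.2] med 1.3 zmin 111.0
```

Request:
drive_tool(commands=[{"x": -0.1,"y": 0.15,"z": -1.0,"spin": 0},{"x": -0.1,"y": 0.15,"z": -2.0,"spin": 0},{"x": -0.1,"y": 0.15,"z": -2.7,"spin": 0},{"x": -0.1,"y": 0.15,"z": -3.0,"spin": 0},{"x": -0.1,"y": 0.15,"z": -3.2,"spin": 0},{"x": -0.1,"y": 0.15,"z": -3.3,"spin": 0},{"x": -0.1,"y": 0.15,"z": -3.3,"spin": 0},{"x": -0.1,"y": 0.15,"z": -3.3,"spin": 0}])

```text
t: 6.37
ee_pos: [464.2, -227.0, 135.8]
eef_rot: [0.0, 0.744, 0.668, 0.0]
contact_force: [1.2, 0.2, -2.5]
gripper_width: 0.548
gripper_force: 24.7
```

Request:
drive_tool(commands=[{"x": 0,"y": -0.05,"z": -0.05,"spin": 0},{"x": 0,"y": -0.05,"z": -0.1,"spin": 0},{"x": 0,"y": -0.05,"z": -0.15,"spin": 0},{"x": 0,"y": -0.05,"z": -0.15,"spin": 0}])

```text
t: 6.7
ee_pos: [464.3, -227.7, 134.8]
eef_rot: [0.0, 0.744, 0.668, 0.0]
contact_force: [-1.8, 0.6, 2.9]
gripper_width: 0.54
gripper_force: 24.7
```

Contact: the vertical force rose to +2.9 N. Releasing and lifting clear.

Request:
drive_tool(commands=[{"x": 0,"y": 0,"z": 0,"spin": 0},{"x": 0,"y": 0,"z": 0,"spin": 0},{"x": 0,"y": 0,"z": 0,"spin": 0},{"x": 0,"y": 0,"z": 0,"spin": 0},{"x": 0,"y": 0,"z": 0,"spin": 0},{"x": 0,"y": 0,"z": 0,"spin": 0},{"x": 0,"y": 0,"z": 2,"spin": 0},{"x": 0,"y": 0,"z": 5,"spin": 0},{"x": 0,"y": 0,"z": 8.5,"spin": 0},{"x": 0,"y": 0,"z": 12,"spin": 0},{"x": 0,"y": 0,"z": 13,"spin": 0},{"x": 0,"y": 0,"z": 13,"spin": 0}], fingers=8.7)

```text
t: 7.7
ee_pos: [465.7, -228.2, 267.3]
eef_rot: [0.002, 0.744, 0.668, 0.002]
contact_force: [0.9, -0.8, -1.2]
gripper_width: 0.997
gripper_force: 0.0
```

Run:
```python
from h import *
e=readout.state()["ee_pos"];print(e)
for n in("scene","side"):
  for lo,hi,r in((22,60,27.7),(146,158,24.5)): im=held(n,lo,hi,r,(0,20,110),38)
im=imaging.get_image("scene"); cv2.imwrite("pics/s3.png",cv2.resize(im["color"][100:350,150:450,::-1],(720,600)))
```

```text
[ 465.74929058 -228.21600168  267.26191069]
scene 263 centre-tcp [-2.3 -1.3] med 1.2 zmin 23.0
scene 66 centre-tcp [-0.1 -1.2] med 0.6 zmin 146.0
side 172 centre-tcp [ 0.8 -2.9] med 1.1 zmin 23.0
side 88 centre-tcp [ 2.6 -2.3] med 0.7 zmin 146.0
```

View pics/s3.png

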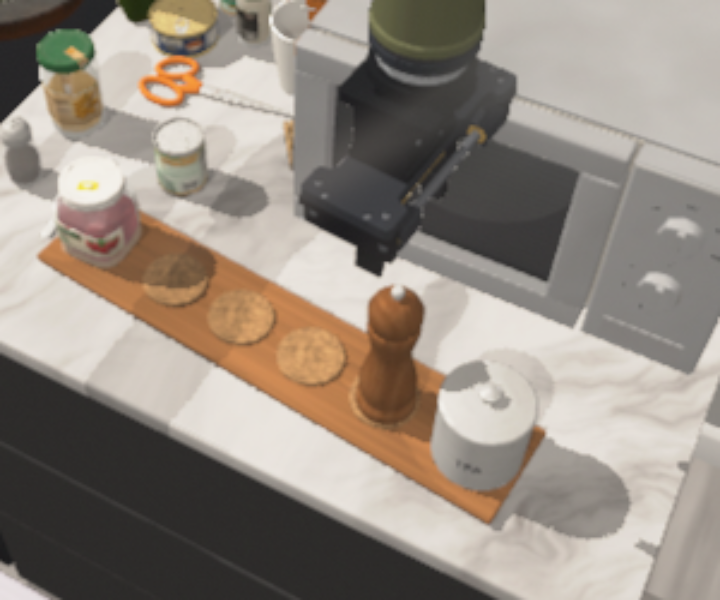

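The mill stands on the coaster next to the caddy at (385,385) in the crop, and nothing else has moved. Now the honey jar.

Request:
drive_tool(commands=[{"x": 0,"y": 4,"z": 0,"spin": 0},{"x": 0,"y": 8,"z": 0,"spin": 0},{"x": 0,"y": 12,"z": 0,"spin": 0},{"x": 0,"y": 16,"z": 0,"spin": 0},{"x": 0,"y": 20,"z": 0,"spin": 0},{"x": 0,"y": 24,"z": 0,"spin": 0},{"x": 0,"y": 28,"z": 0,"spin": 0},{"x": 0,"y": 32,"z": 0,"spin": 0},{"x": 2,"y": 35.5,"z": 0,"spin": 0},{"x": 4.5,"y": 38.5,"z": 0,"spin": 0},{"x": 7,"y": 41.5,"z": 0,"spin": 0},{"x": 9.5,"y": 44.5,"z": 0,"spin": 0}])

```text
t: 8.95
ee_pos: [559.1, 219.2, 262.2]
eef_rot: [-0.0, 0.744, 0.669, -0.001]
contact_force: [0.9, -0.9, 0.4]
gripper_width: 1.0
gripper_force: 0.0
```

Request:
drive_tool(commands=[{"x": 3,"y": 2,"z": 0,"spin": 0},{"x": 6,"y": 4,"z": 0,"spin": 0},{"x": 8.9,"y": 4.7,"z": -2,"spin": 0},{"x": 8.9,"y": 4.7,"z": -5,"spin": 0},{"x": 8.9,"y": 4.7,"z": -8,"spin": 0},{"x": 8.9,"y": 4.7,"z": -8,"spin": 0},{"x": 8.9,"y": 4.7,"z": -8,"spin": 0},{"x": 8.9,"y": 4.7,"z": -8,"spin": 0}])

```text
t: 9.62
ee_pos: [648.2, 264.6, 185.1]
eef_rot: [0.0, 0.744, 0.668, 0.0]
contact_force: [-0.3, 0.2, 1.2]
gripper_width: 1.0
gripper_force: 0.0
```

Run:
```python
from h import *
e=readout.state()["ee_pos"];print(e)
im=imaging.get_image("wrist"); c=im["color"][:,:,::-1].copy()
for n in("scene","side"): held(n,25,95,32.5,None,60)
for p in((649.5,264,114),(545.5,263,90)):
    u,v=proj(im,p); cv2.circle(c,(int(u),int(v)),2,(0,0,255),-1)
H=cv2.cvtColor(im["color"],cv2.COLOR_RGB2HSV); m=((H[...,0]>45)&(H[...,0]<90)&(H[...,1]>90)).astype(np.uint8)
k,l,st,ce=cv2.connectedComponentsWithStats(m); i=1+np.argmax(st[1:,4]); print("lid px",ce[i],st[i],proj(im,(649.5,264,113)),proj(im,(659.5,264,113)),proj(im,(649.5,274,113)))
cv2.imwrite("pics/w4.png",cv2.resize(c,(800,600)))
```

```text
[648.24259844 264.62868827 185.10465303]
scene 466 centre-tcp [2.2 0.1] med 1.1 zmin 26.0
side 342 centre-tcp [ 3.4 -0.9] med 1.6 zmin 26.0
lid px [261.39390551 192.45624825] [ 223  157   77   76 3577] [259.70898617 196.62053399] [271.73214861 195.37328164] [258.41597539 185.01644521]
```

View pics/w4.png

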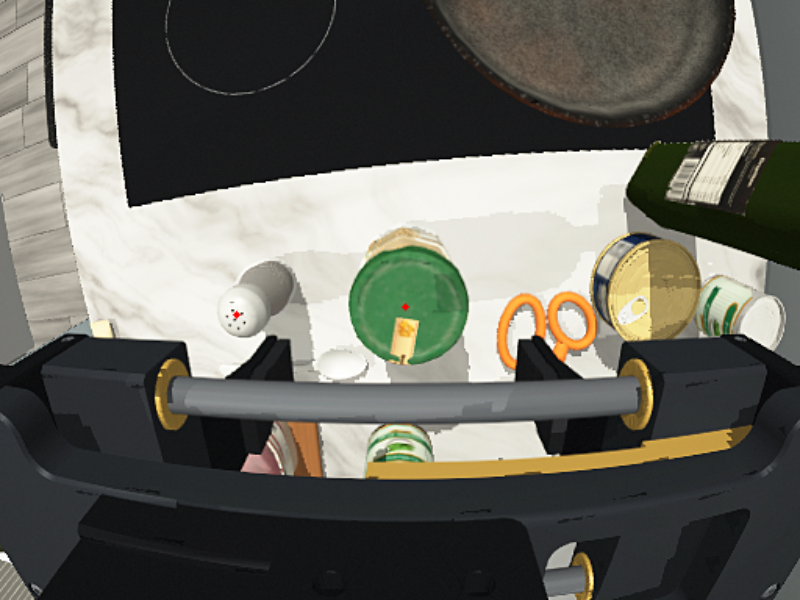

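The lid is centred at about (408,305), within 2 mm of plan. Descending with a small x correction.

Request:
drive_tool(commands=[{"x": 0.25,"y": 0,"z": -1,"spin": 0},{"x": 0.25,"y": 0,"z": -4,"spin": 0},{"x": 0.25,"y": 0,"z": -7,"spin": 0},{"x": 0.25,"y": 0,"z": -10,"spin": 0},{"x": 0.25,"y": 0,"z": -12.5,"spin": 0},{"x": 0.25,"y": 0,"z": -12.8,"spin": 0},{"x": 0.25,"y": 0,"z": -12.8,"spin": 0}])

```text
t: 10.35
ee_pos: [649.3, 264.2, 54.5]
eef_rot: [-0.0, 0.744, 0.668, -0.002]
contact_force: [-0.6, -0.8, 0.9]
gripper_width: 1.003
gripper_force: 0.0
```

Request:
drive_tool(commands=[{"x": 0,"y": 0,"z": 0,"spin": 0},{"x": 0,"y": 0,"z": 0,"spin": 0},{"x": 0,"y": 0,"z": 0,"spin": 0},{"x": 0,"y": 0,"z": 0,"spin": 0},{"x": 0,"y": 0,"z": 0,"spin": 0},{"x": 0,"y": 0,"z": 0,"spin": 0},{"x": 0,"y": 0,"z": 0,"spin": 0},{"x": 0,"y": 0,"z": 0,"spin": 0}], fingers=5, force=35)

```text
t: 11.02
ee_pos: [651.3, 265.1, 58.0]
eef_rot: [0.0, 0.744, 0.668, 0.001]
contact_force: [-0.3, -0.4, 6.2]
gripper_width: 0.764
gripper_force: 35.0
```

Request:
drive_tool(commands=[{"x": 0,"y": 0,"z": 1,"spin": 0},{"x": 0,"y": 0,"z": 3,"spin": 0},{"x": 0,"y": 0,"z": 6,"spin": 0},{"x": 0,"y": 0,"z": 9,"spin": 0},{"x": 0,"y": 0,"z": 12,"spin": 0},{"x": 0,"y": 0,"z": 15,"spin": 0},{"x": 0,"y": 0,"z": 16,"spin": 0},{"x": 0,"y": 0,"z": 16,"spin": 0}])

```text
t: 11.68
ee_pos: [652.0, 264.9, 219.6]
eef_rot: [0.001, 0.744, 0.668, 0.003]
contact_force: [-0.2, -0.6, -3.2]
gripper_width: 0.759
gripper_force: 35.0
```

Request:
drive_tool(commands=[{"x": -1,"y": -0.5,"z": 0,"spin": 0},{"x": -3,"y": -2,"z": 0,"spin": 0},{"x": -6,"y": -4,"z": 0,"spin": 0},{"x": -9,"y": -6,"z": 0,"spin": 0},{"x": -12,"y": -8,"z": 0,"spin": 0},{"x": -15,"y": -10,"z": 0,"spin": 0},{"x": -17.5,"y": -12.5,"z": 0,"spin": 0},{"x": -17.9,"y": -16,"z": 0,"spin": 0},{"x": -17.9,"y": -20,"z": 0,"spin": 0},{"x": -17.9,"y": -24,"z": 0,"spin": 0},{"x": -17.9,"y": -28,"z": 0,"spin": 0},{"x": -17.9,"y": -31.5,"z": 0,"spin": 0}])

```text
t: 12.68
ee_pos: [469.4, -53.0, 213.8]
eef_rot: [-0.001, 0.744, 0.668, -0.001]
contact_force: [0.9, -1.1, -2.7]
gripper_width: 0.764
gripper_force: 35.0
```

Request:
drive_tool(commands=[{"x": 0,"y": -3,"z": 0,"spin": 0},{"x": 0,"y": -5.5,"z": 0,"spin": 0},{"x": 0,"y": -7.5,"z": 0,"spin": 0},{"x": 0,"y": -9,"z": 0,"spin": 0},{"x": 0,"y": -9.4,"z": 0,"spin": 0},{"x": 0,"y": -9.4,"z": -2,"spin": 0},{"x": 0,"y": -9.4,"z": -5,"spin": 0},{"x": 0,"y": -9.4,"z": -8,"spin": 0},{"x": 0,"y": -9.4,"z": -10,"spin": 0},{"x": 0,"y": -9.4,"z": -10,"spin": 0},{"x": 0,"y": -9.4,"z": -10,"spin": 0}])

```text
t: 13.6
ee_pos: [469.8, -143.3, 114.4]
eef_rot: [-0.001, 0.744, 0.669, -0.002]
contact_force: [0.6, 0.1, -2.7]
gripper_width: 0.762
gripper_force: 35.0
```

Run:
```python
from h import *
e=readout.state()["ee_pos"];print(e,readout.state()["eef_rot"])
b=e[2]-57
for n in("scene","side"): held(n,b+5,b+42,32.5,None,42)
```

```text
[ 469.83553447 -143.30559607  114.4370905 ] [-0.00148146  0.74361207  0.66860767 -0.00163546]
scene 263 centre-tcp [-2.  -0.1] med 1.0 zmin 63.0
side 252 centre-tcp [ 0.4 -1.2] med 0.9 zmin 63.0
```

Request:
drive_tool(commands=[{"x": 0.3,"y": -0.05,"z": -1,"spin": 0},{"x": 0.3,"y": -0.05,"z": -2,"spin": 0},{"x": 0.3,"y": -0.05,"z": -3,"spin": 0},{"x": 0.3,"y": -0.05,"z": -3.5,"spin": 0},{"x": 0.3,"y": -0.05,"z": -3.8,"spin": 0},{"x": 0.3,"y": -0.05,"z": -3.8,"spin": 0},{"x": 0.3,"y": -0.05,"z": -3.8,"spin": 0}])

```text
t: 14.28
ee_pos: [474.4, -145.0, 78.0]
eef_rot: [0.0, 0.744, 0.668, -0.0]
contact_force: [-0.4, -0.4, -3.0]
gripper_width: 0.761
gripper_force: 35.0
```

Request:
drive_tool(commands=[{"x": 0,"y": 0,"z": -0.05,"spin": 0},{"x": 0,"y": 0,"z": -0.1,"spin": 0},{"x": 0,"y": 0,"z": -0.15,"spin": 0},{"x": 0,"y": 0,"z": -0.15,"spin": 0}])

```text
t: 14.62
ee_pos: [474.6, -144.9, 76.7]
eef_rot: [0.0, 0.744, 0.668, 0.0]
contact_force: [-0.1, -1.1, -3.6]
gripper_width: 0.76
gripper_force: 35.0
```

Run:
```python
from h import *
s=readout.state();print(s["ee_pos"],s["contact_force"])
for n in("scene","side"): held(n,25,58,32.5,None,40)
```

```text
[ 474.57898859 -144.90644937   76.73645192] [-0.05709668 -1.14072762 -3.6424156 ]
scene 204 centre-tcp [-0.  -0.5] med 0.9 zmin 26.0
side 175 centre-tcp [ 1.1 -0.9] med 0.9 zmin 26.0
```

Request:
drive_tool(commands=[{"x": -0.15,"y": 0.05,"z": -0.05,"spin": 0},{"x": -0.15,"y": 0.05,"z": -0.15,"spin": 0},{"x": -0.15,"y": 0.05,"z": -0.2,"spin": 0},{"x": -0.15,"y": 0.05,"z": -0.2,"spin": 0}])

```text
t: 15.05
ee_pos: [472.8, -144.3, 74.4]
eef_rot: [-0.0, 0.744, 0.668, -0.0]
contact_force: [0.5, 0.1, -2.5]
gripper_width: 0.761
gripper_force: 35.0
```

Request:
drive_tool(commands=[{"x": 0,"y": 0,"z": -0.05,"spin": 0},{"x": 0,"y": 0,"z": -0.1,"spin": 0},{"x": 0,"y": 0,"z": -0.15,"spin": 0},{"x": 0,"y": 0,"z": -0.15,"spin": 0}])

```text
t: 15.38
ee_pos: [473.0, -144.5, 73.9]
eef_rot: [-0.0, 0.744, 0.668, 0.0]
contact_force: [-3.5, 0.1, 5.3]
gripper_width: 0.764
gripper_force: 35.0
```

Contact again. Releasing, rising and moving to the salt shaker.

Request:
drive_tool(commands=[{"x": 0,"y": 0,"z": 0,"spin": 0},{"x": 0,"y": 0,"z": 0,"spin": 0},{"x": 0,"y": 0,"z": 0,"spin": 0},{"x": 0,"y": 0,"z": 0,"spin": 0},{"x": 0,"y": 0,"z": 0,"spin": 0},{"x": 0,"y": 0,"z": 1,"spin": 0},{"x": 0,"y": 0,"z": 4,"spin": 0},{"x": 0,"y": 0,"z": 8,"spin": 0},{"x": 0,"y": 0,"z": 12,"spin": 0},{"x": 0,"y": 0,"z": 15,"spin": 0},{"x": 0,"y": 0,"z": 15,"spin": 0},{"x": 0,"y": 0,"z": 15,"spin": 0}], fingers=8.5)

```text
t: 16.38
ee_pos: [474.3, -144.7, 225.5]
eef_rot: [0.002, 0.744, 0.668, 0.002]
contact_force: [-1.4, 0.7, 0.1]
gripper_width: 0.978
gripper_force: 0.0
```

Request:
drive_tool(commands=[{"x": 0,"y": 3,"z": 0,"spin": 0},{"x": 0,"y": 7,"z": 0,"spin": 0},{"x": 0,"y": 11,"z": 0,"spin": 0},{"x": 0,"y": 15,"z": 0,"spin": 0},{"x": 0,"y": 19,"z": 0,"spin": 0},{"x": 0,"y": 23,"z": 0,"spin": 0},{"x": 1,"y": 27,"z": 0,"spin": 0},{"x": 3,"y": 31,"z": 0,"spin": 0},{"x": 5,"y": 35,"z": 0,"spin": 0},{"x": 7.2,"y": 38.5,"z": 0,"spin": 0},{"x": 7.2,"y": 40.8,"z": -1,"spin": 0},{"x": 7.2,"y": 40.8,"z": -3,"spin": 0}], fingers=7)

```text
t: 17.38
ee_pos: [544.8, 272.0, 192.3]
eef_rot: [-0.001, 0.741, 0.671, 0.001]
contact_force: [-0.3, 0.6, 0.4]
gripper_width: 0.807
gripper_force: 0.0
```

Request:
drive_tool(commands=[{"x": 0,"y": 0,"z": -2,"spin": 0},{"x": 0,"y": 0,"z": -4,"spin": 0},{"x": 0,"y": 0,"z": -4,"spin": 0},{"x": 0,"y": 0,"z": -4,"spin": 0}])

```text
t: 17.72
ee_pos: [543.5, 262.7, 150.9]
eef_rot: [-0.0, 0.744, 0.668, -0.002]
contact_force: [-0.5, 0.1, 0.2]
gripper_width: 0.809
gripper_force: 0.0
```

Run:
```python
from h import *
e=readout.state()["ee_pos"];print(e)
im=imaging.get_image("wrist"); c=im["color"][:,:,::-1].copy()
for n in("scene","side"):
  for lo,hi,r in((20,40,21.8),(66,78,17)):held(n,lo,hi,r,None,35)
for p in((545.5,264,88),):
    u,v=proj(im,p); print(u,v); cv2.circle(c,(int(u),int(v)),2,(0,0,255),-1)
cv2.imwrite("pics/w5.png",cv2.resize(c,(800,600)))
```

```text
[543.49039463 262.68927474 150.92757253]
scene 86 centre-tcp [-0.1  0.5] med 1.0 zmin 20.0
scene 42 centre-tcp [-1.2 -1.6] med 0.8 zmin 67.0
side 0 centre-tcp [0. 0.] med nan zmin 0
side 30 centre-tcp [-0.7 -2.3] med 1.1 zmin 67.0
260.8078960603984 197.3472311724392
  return _methods._mean(a, axis=axis, dtype=dtype,
  ret = ret.dtype.type(ret / rcount)
```

View pics/w5.png

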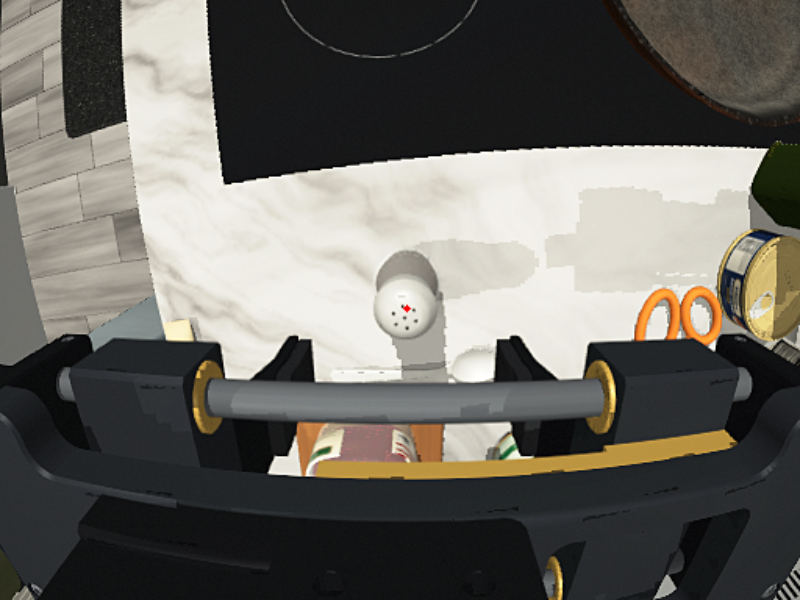

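The shaker's dome is at (406,307), centred between the fingers to within 2 mm. Grasping it at its grey top.

Request:
drive_tool(commands=[{"x": 0,"y": -0.1,"z": -2,"spin": 0},{"x": 0,"y": -0.1,"z": -5,"spin": 0},{"x": 0,"y": -0.1,"z": -8,"spin": 0},{"x": 0,"y": -0.1,"z": -9.8,"spin": 0},{"x": 0,"y": -0.1,"z": -9.8,"spin": 0},{"x": 0,"y": -0.1,"z": -9.8,"spin": 0}])

```text
t: 18.47
ee_pos: [544.9, 262.5, 55.3]
eef_rot: [0.0, 0.744, 0.668, -0.0]
contact_force: [0.1, 1.0, 1.3]
gripper_width: 0.801
gripper_force: 0.0
```

Request:
drive_tool(commands=[{"x": 0,"y": 0,"z": 0,"spin": 0},{"x": 0,"y": 0,"z": 0,"spin": 0},{"x": 0,"y": 0,"z": 0,"spin": 0},{"x": 0,"y": 0,"z": 0,"spin": 0},{"x": 0,"y": 0,"z": 0,"spin": 0},{"x": 0,"y": 0,"z": 0,"spin": 0},{"x": 0,"y": 0,"z": 0,"spin": 0},{"x": 0,"y": 0,"z": 0,"spin": 0},{"x": 0,"y": 0,"z": 0,"spin": 0},{"x": 0,"y": 0,"z": 0,"spin": 0}], fingers=2.2, force=20)

```text
t: 19.3
ee_pos: [545.1, 262.7, 55.3]
eef_rot: [0.0, 0.744, 0.668, 0.0]
contact_force: [-0.4, -0.5, 3.0]
gripper_width: 0.385
gripper_force: 19.6
```

Request:
drive_tool(commands=[{"x": 0,"y": 0,"z": 1,"spin": 0},{"x": 0,"y": 0,"z": 3,"spin": 0},{"x": 0,"y": 0,"z": 6,"spin": 0},{"x": 0,"y": 0,"z": 9,"spin": 0},{"x": 0,"y": 0,"z": 12,"spin": 0},{"x": 0,"y": 0,"z": 15,"spin": 0},{"x": 0,"y": 0,"z": 15,"spin": 0},{"x": 0,"y": 0,"z": 15,"spin": 0}])

```text
t: 19.97
ee_pos: [546.0, 263.0, 207.6]
eef_rot: [0.0, 0.744, 0.668, 0.002]
contact_force: [-0.5, -0.5, -0.7]
gripper_width: 0.386
gripper_force: 19.5
```

Request:
drive_tool(commands=[{"x": -1,"y": -1,"z": 0,"spin": 0},{"x": -2.5,"y": -3,"z": 0,"spin": 0},{"x": -4,"y": -6,"z": 0,"spin": 0},{"x": -5.5,"y": -9,"z": 0,"spin": 0},{"x": -6.4,"y": -12.5,"z": 0,"spin": 0},{"x": -6.4,"y": -16,"z": 0,"spin": 0},{"x": -6.4,"y": -20,"z": 0,"spin": 0},{"x": -6.4,"y": -24,"z": 0,"spin": 0},{"x": -6.4,"y": -27.5,"z": 0,"spin": 0},{"x": -6.4,"y": -30,"z": 0,"spin": 0},{"x": -6.4,"y": -32,"z": 0,"spin": 0},{"x": -6.4,"y": -32.3,"z": 0,"spin": 0}])

```text
t: 20.97
ee_pos: [479.4, -65.2, 203.9]
eef_rot: [-0.0, 0.746, 0.666, -0.001]
contact_force: [0.1, -1.6, -0.6]
gripper_width: 0.381
gripper_force: 19.5
```

Request:
drive_tool(commands=[{"x": 0,"y": 0,"z": -2,"spin": 0},{"x": 0,"y": 0,"z": -5,"spin": 0},{"x": 0,"y": 0,"z": -8,"spin": 0},{"x": 0,"y": 0,"z": -10,"spin": 0},{"x": 0,"y": 0,"z": -10,"spin": 0},{"x": 0,"y": 0,"z": -10,"spin": 0},{"x": 0,"y": 0,"z": -10,"spin": 0}])

```text
t: 21.55
ee_pos: [481.5, -60.0, 105.9]
eef_rot: [0.0, 0.744, 0.669, 0.0]
contact_force: [-0.3, -0.0, -0.1]
gripper_width: 0.385
gripper_force: 19.5
```

Run:
```python
from h import *
e=readout.state()["ee_pos"];print(e,readout.state()["eef_rot"])
b=e[2]-55
for n in("scene","side"): held(n,b+8,b+24,21,None,32);held(n,b+24,b+38,22,None,32)
```

```text
[481.53852145 -60.00013936 105.85588923] [3.33555831e-04 7.43708452e-01 6.68503962e-01 2.84233784e-04]
scene 56 centre-tcp [0.  1.2] med 0.6 zmin 59.0
scene 68 centre-tcp [0.6 1.4] med 0.8 zmin 75.0
side 32 centre-tcp [2.4 0.6] med 0.8 zmin 60.0
side 39 centre-tcp [ 2.2 -0.3] med 0.7 zmin 75.0
```

Request:
drive_tool(commands=[{"x": -0.05,"y": -0.05,"z": -1,"spin": 0},{"x": -0.05,"y": -0.05,"z": -2,"spin": 0},{"x": -0.05,"y": -0.05,"z": -2.8,"spin": 0},{"x": -0.05,"y": -0.05,"z": -3.1,"spin": 0},{"x": -0.05,"y": -0.05,"z": -3.3,"spin": 0},{"x": -0.05,"y": -0.05,"z": -3.3,"spin": 0},{"x": -0.05,"y": -0.05,"z": -3.3,"spin": 0}])

```text
t: 22.33
ee_pos: [480.6, -61.0, 72.0]
eef_rot: [0.0, 0.744, 0.668, -0.0]
contact_force: [-0.6, -0.5, -1.0]
gripper_width: 0.386
gripper_force: 19.7
```

Request:
drive_tool(commands=[{"x": 0,"y": 0,"z": -0.05,"spin": 0},{"x": 0,"y": 0,"z": -0.1,"spin": 0},{"x": 0,"y": 0,"z": -0.15,"spin": 0},{"x": 0,"y": 0,"z": -0.15,"spin": 0}])

```text
t: 22.67
ee_pos: [480.8, -60.9, 71.2]
eef_rot: [0.0, 0.744, 0.668, 0.0]
contact_force: [-1.4, -0.2, 4.0]
gripper_width: 0.384
gripper_force: 19.9
```

Request:
drive_tool(commands=[{"x": 0,"y": 0,"z": 0,"spin": 0},{"x": 0,"y": 0,"z": 0,"spin": 0},{"x": 0,"y": 0,"z": 0,"spin": 0},{"x": 0,"y": 0,"z": 0,"spin": 0},{"x": 0,"y": 0,"z": 0,"spin": 0},{"x": 0,"y": 0,"z": 1,"spin": 0},{"x": 0,"y": 0,"z": 4,"spin": 0},{"x": 0,"y": 0,"z": 8,"spin": 0},{"x": 0,"y": 0,"z": 12,"spin": 0},{"x": 0,"y": 0,"z": 15,"spin": 0},{"x": 0,"y": 0,"z": 15,"spin": 0},{"x": 0,"y": 0,"z": 15,"spin": 0}], fingers=6.5)

```text
t: 23.67
ee_pos: [481.8, -61.0, 223.1]
eef_rot: [0.001, 0.744, 0.668, 0.002]
contact_force: [-0.1, 0.2, -0.2]
gripper_width: 0.742
gripper_force: 0.0
```

Request:
drive_tool(commands=[{"x": 0,"y": 3,"z": 0,"spin": 0},{"x": 0,"y": 7,"z": 0,"spin": 0.1},{"x": 0,"y": 11,"z": 0,"spin": 0.2},{"x": 2,"y": 14,"z": 0,"spin": 0.3},{"x": 5,"y": 16.3,"z": 0,"spin": 0.4},{"x": 8.5,"y": 16.3,"z": 0,"spin": 0.5},{"x": 12,"y": 16.3,"z": 0,"spin": 0.6},{"x": 14.7,"y": 16.3,"z": 0,"spin": 0.7},{"x": 14.7,"y": 16.3,"z": -3,"spin": 0.8},{"x": 14.7,"y": 16.3,"z": -6,"spin": 0.8},{"x": 14.7,"y": 16.3,"z": -8,"spin": 0.8},{"x": 14.7,"y": 16.3,"z": -8,"spin": 0.8}], fingers=8.7)

```text
t: 24.67
ee_pos: [623.0, 101.2, 133.5]
eef_rot: [-0.005, 0.425, 0.905, -0.004]
contact_force: [-0.5, -0.4, 0.1]
gripper_width: 1.0
gripper_force: 0.0
```

Run:
```python
from h import *
s=readout.state();e=s["ee_pos"];print(e,s["eef_rot"])
im=imaging.get_image("wrist"); c=im["color"][:,:,::-1].copy()
for n in("scene","side"): held(n,8,66,28.5,None,45)
for p in((627.5,102.5,72),):
    u,v=proj(im,p); print(u,v); cv2.circle(c,(int(u),int(v)),2,(0,0,255),-1)
cv2.imwrite("pics/w6.png",cv2.resize(c,(800,600)))
```

```text
[622.9514788  101.15791784 133.45364255] [-0.00457829  0.4251753   0.90508995 -0.00414613]
scene 325 centre-tcp [0.6 1.5] med 1.0 zmin 9.0
side 282 centre-tcp [0.8 0. ] med 1.1 zmin 10.0
264.6174931267352 202.60563717784837
```

View pics/w6.png

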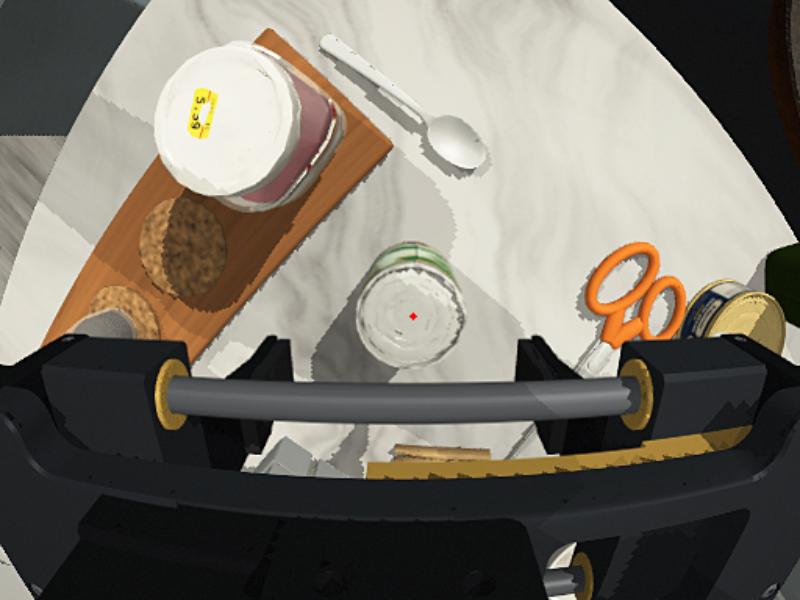

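The tin lid at (411,315) is centred between the fingers, and the jam jar is clear of the gripper.

Request:
drive_tool(commands=[{"x": 0,"y": 0,"z": -1,"spin": 0},{"x": 0,"y": 0,"z": -4,"spin": 0},{"x": 0,"y": 0,"z": -7,"spin": 0},{"x": 0,"y": 0,"z": -9.5,"spin": 0},{"x": 0,"y": 0,"z": -9.5,"spin": 0},{"x": 0,"y": 0,"z": -9.5,"spin": 0}])

```text
t: 25.32
ee_pos: [627.0, 102.1, 45.5]
eef_rot: [-0.0, 0.425, 0.905, -0.0]
contact_force: [0.5, 0.5, 0.5]
gripper_width: 0.998
gripper_force: 0.0
```

Request:
drive_tool(commands=[{"x": 0.05,"y": 0.05,"z": -1,"spin": 0},{"x": 0.05,"y": 0.05,"z": -1.2,"spin": 0},{"x": 0.05,"y": 0.05,"z": -1.2,"spin": 0}])

```text
t: 25.57
ee_pos: [628.6, 102.8, 34.4]
eef_rot: [0.001, 0.425, 0.905, 0.001]
contact_force: [0.2, -1.1, -0.2]
gripper_width: 0.999
gripper_force: 0.0
```

Request:
drive_tool(commands=[{"x": 0,"y": 0,"z": 0,"spin": 0},{"x": 0,"y": 0,"z": 0,"spin": 0},{"x": 0,"y": 0,"z": 0,"spin": 0},{"x": 0,"y": 0,"z": 0,"spin": 0},{"x": 0,"y": 0,"z": 0,"spin": 0},{"x": 0,"y": 0,"z": 0,"spin": 0},{"x": 0,"y": 0,"z": 0,"spin": 0},{"x": 0,"y": 0,"z": 0,"spin": 0}], fingers=4.5, force=25)

```text
t: 26.23
ee_pos: [627.8, 102.4, 33.7]
eef_rot: [-0.0, 0.425, 0.905, -0.0]
contact_force: [-1.5, -0.2, 1.7]
gripper_width: 0.652
gripper_force: 25.0
```

Request:
drive_tool(commands=[{"x": 0,"y": 0,"z": 1,"spin": 0},{"x": 0,"y": 0,"z": 3,"spin": 0},{"x": 0,"y": 0,"z": 6,"spin": 0},{"x": 0,"y": 0,"z": 9,"spin": 0},{"x": 0,"y": 0,"z": 12,"spin": 0},{"x": 0,"y": 0,"z": 15,"spin": 0},{"x": 0,"y": 0,"z": 16,"spin": 0},{"x": 0,"y": 0,"z": 16,"spin": 0}])

```text
t: 26.9
ee_pos: [629.9, 102.8, 197.3]
eef_rot: [0.002, 0.425, 0.905, 0.002]
contact_force: [0.4, -0.7, -1.1]
gripper_width: 0.653
gripper_force: 25.0
```

Request:
drive_tool(commands=[{"x": -1,"y": 0,"z": 0,"spin": 0},{"x": -3,"y": 0,"z": 0,"spin": -0.1},{"x": -6,"y": -1,"z": 0,"spin": -0.2},{"x": -9,"y": -3,"z": 0,"spin": -0.3},{"x": -12,"y": -5,"z": 0,"spin": -0.4},{"x": -13.8,"y": -7,"z": 0,"spin": -0.5},{"x": -13.8,"y": -7.8,"z": 0,"spin": -0.6},{"x": -13.8,"y": -7.8,"z": 0,"spin": -0.7},{"x": -13.8,"y": -7.8,"z": 0,"spin": -0.8},{"x": -13.8,"y": -7.8,"z": 0,"spin": -0.8},{"x": -13.8,"y": -7.8,"z": 0,"spin": -0.8}])

```text
t: 27.82
ee_pos: [488.9, 24.6, 192.1]
eef_rot: [-0.001, 0.743, 0.669, -0.001]
contact_force: [-0.2, -0.4, -2.3]
gripper_width: 0.655
gripper_force: 25.0
```

Request:
drive_tool(commands=[{"x": 0,"y": 0,"z": -2,"spin": 0},{"x": 0,"y": 0,"z": -5,"spin": 0},{"x": 0,"y": 0,"z": -8,"spin": 0},{"x": 0,"y": 0,"z": -10,"spin": 0},{"x": 0,"y": 0,"z": -11,"spin": 0},{"x": 0,"y": 0,"z": -11,"spin": 0},{"x": 0,"y": 0,"z": -11,"spin": 0}])

```text
t: 28.4
ee_pos: [490.0, 24.6, 83.5]
eef_rot: [0.0, 0.743, 0.669, -0.0]
contact_force: [-0.1, 0.6, -1.4]
gripper_width: 0.651
gripper_force: 25.0
```

Run:
```python
from h import *
s=readout.state();e=s["ee_pos"];print(e,s["eef_rot"])
b=e[2]-34
for n in("scene","side"): held(n,b+5,b+30,28.5,None,40)
```

```text
[489.96543709  24.56238982  83.534667  ] [ 7.54440666e-05  7.43497100e-01  6.68738991e-01 -4.68242750e-04]
scene 140 centre-tcp [-0.7  1.4] med 0.6 zmin 55.0
side 120 centre-tcp [1.1 0.4] med 0.9 zmin 55.0
```

Request:
drive_tool(commands=[{"x": 0,"y": -0.05,"z": -1,"spin": 0},{"x": 0,"y": -0.05,"z": -2,"spin": 0},{"x": 0,"y": -0.05,"z": -2.7,"spin": 0},{"x": 0,"y": -0.05,"z": -3.0,"spin": 0},{"x": 0,"y": -0.05,"z": -3.2,"spin": 0},{"x": 0,"y": -0.05,"z": -3.2,"spin": 0},{"x": 0,"y": -0.05,"z": -3.2,"spin": 0}])

```text
t: 29.08
ee_pos: [490.0, 24.1, 51.6]
eef_rot: [0.0, 0.744, 0.668, -0.0]
contact_force: [-0.8, -0.7, -1.4]
gripper_width: 0.653
gripper_force: 25.0
```

Request:
drive_tool(commands=[{"x": 0,"y": 0,"z": -0.05,"spin": 0},{"x": 0,"y": 0,"z": -0.1,"spin": 0},{"x": 0,"y": 0,"z": -0.15,"spin": 0},{"x": 0,"y": 0,"z": -0.15,"spin": 0}])

```text
t: 29.42
ee_pos: [490.0, 24.2, 50.2]
eef_rot: [0.0, 0.744, 0.668, 0.0]
contact_force: [0.1, 0.4, -0.6]
gripper_width: 0.652
gripper_force: 25.0
```

Request:
drive_tool(commands=[{"x": 0,"y": 0,"z": -0.05,"spin": 0},{"x": 0,"y": 0,"z": -0.1,"spin": 0},{"x": 0,"y": 0,"z": -0.1,"spin": 0}])

```text
t: 29.67
ee_pos: [490.1, 24.1, 49.6]
eef_rot: [-0.0, 0.744, 0.668, 0.0]
contact_force: [-1.9, -0.2, 5.0]
gripper_width: 0.655
gripper_force: 25.0
```

Contact. Releasing, rising and backing off to the left so the view is clear.

Request:
drive_tool(commands=[{"x": 0,"y": 0,"z": 0,"spin": 0},{"x": 0,"y": 0,"z": 0,"spin": 0},{"x": 0,"y": 0,"z": 0,"spin": 0},{"x": 0,"y": 0,"z": 0,"spin": 0},{"x": 0,"y": 0,"z": 0,"spin": 0},{"x": 0,"y": 0,"z": 1,"spin": 0},{"x": 0,"y": 0,"z": 4,"spin": 0},{"x": 0,"y": 0,"z": 8,"spin": 0},{"x": 0,"y": 0,"z": 12,"spin": 0},{"x": 0,"y": 0,"z": 16,"spin": 0},{"x": 0,"y": 0,"z": 18,"spin": 0},{"x": 0,"y": 0,"z": 18,"spin": 0}], fingers=8.5)

```text
t: 30.67
ee_pos: [493.1, 24.2, 235.4]
eef_rot: [0.002, 0.744, 0.668, 0.005]
contact_force: [1.2, 1.1, 0.5]
gripper_width: 0.978
gripper_force: 0.0
```

Request:
drive_tool(commands=[{"x": 0,"y": 4,"z": 0,"spin": 0},{"x": 0,"y": 8,"z": 0,"spin": 0},{"x": 0,"y": 12,"z": 0,"spin": 0},{"x": 0,"y": 16,"z": 0,"spin": 0},{"x": 0,"y": 20,"z": 0,"spin": 0},{"x": 0,"y": 24,"z": 0,"spin": 0},{"x": 0,"y": 28,"z": 0,"spin": 0},{"x": 0,"y": 31,"z": 0,"spin": 0},{"x": 0,"y": 33,"z": 0,"spin": 0},{"x": 0,"y": 33,"z": 0,"spin": 0},{"x": 0,"y": 33,"z": 0,"spin": 0}])

```text
t: 31.58
ee_pos: [489.1, 354.8, 228.1]
eef_rot: [0.0, 0.743, 0.669, -0.001]
contact_force: [0.8, -0.7, 0.1]
gripper_width: 0.975
gripper_force: 0.0
```

Run:
```python
from h import *
from scipy.optimize import least_squares
T=dict(mill=(463.5,-229,27.7,22,55),honey=(472.8,-144.5,32.5,25,105),salt=(481.5,-60,21.7,34,54),tin=(490.3,24.5,28.5,22,80),caddy=(456,-326,43.5,25,80),jam=(499,124,38,32,75))
for n in("scene","side"):
  im=imaging.get_image(n);P=pts(im)
  cv2.imwrite(f"pics/f{n}.png",cv2.resize(im["color"][100:350,130:430,::-1],(720,600)))
  for k,(x,y,r,a,b) in T.items():
    Q=P[(P[...,2]>a)&(P[...,2]<b)&(np.hypot(P[...,0]-x,P[...,1]-y)<r+8)]
    if len(Q)<10: print(n,k,len(Q)); continue
    s=least_squares(lambda p:np.hypot(Q[:,0]-p[0],Q[:,1]-p[1])-r,(x,y),loss="soft_l1",f_scale=2)
    print(n,k,len(Q),s.x.round(1),"off",(s.x-[x,y]).round(1))
```

```text
scene mill 217 [ 462.1 -228.9] off [-1.4  0.1]
scene honey 568 [ 472.9 -144.9] off [ 0.1 -0.4]
scene salt 87 [480.6 -59.7] off [-0.9  0.3]
scene tin 341 [490.3  25.9] off [-0.   1.4]
scene caddy 503 [ 455.2 -325.9] off [-0.8  0.1]
scene jam 392 [498.4 124.4] off [-0.6  0.4]
side mill 155 [ 463.9 -230.4] off [ 0.4 -1.4]
side honey 483 [ 474.3 -145.8] off [ 1.5 -1.3]
side salt 50 [482.2 -60.4] off [ 0.7 -0.4]
side tin 255 [491.9  24.6] off [1.6 0.1]
side caddy 813 [ 456.4 -326.1] off [ 0.4 -0.1]
side jam 212 [500.2 121.9] off [ 1.2 -2.1]
```

View pics/fscene.png

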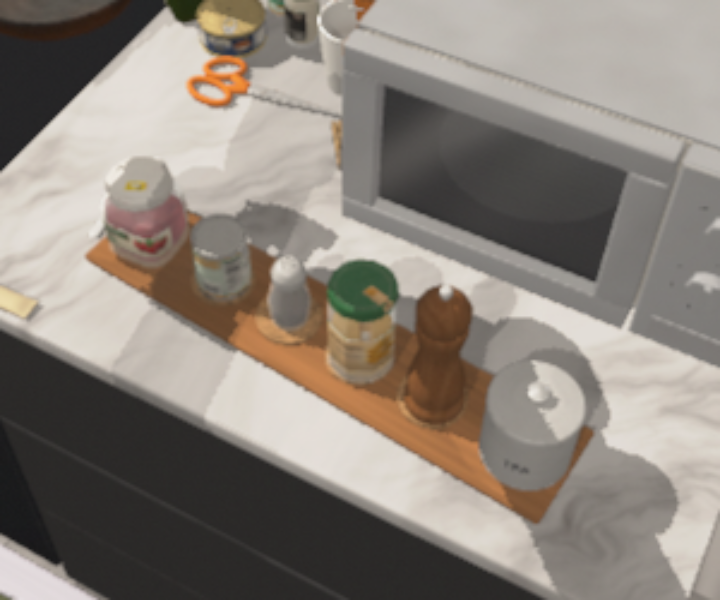

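View pics/fside.png

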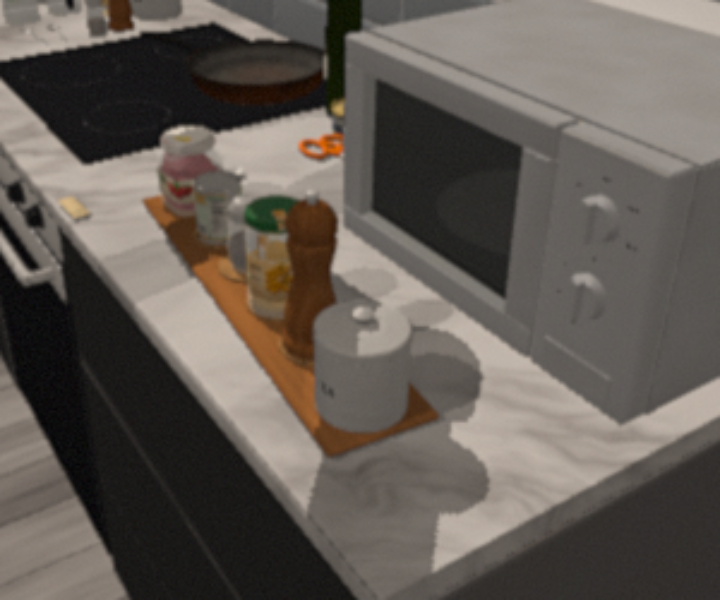

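All four stand upright, within about 2 mm of the coaster centres, running mill, honey, salt, tin from the caddy. The caddy and jam jar have not moved.

```bash
python3 -c "
from bench import ticket
print(ticket.finish_job())"
```

```text
the job is handed in; nothing more can be done
None
```

The job is handed in: from the tea caddy to the jam jar, the pepper mill, honey jar, salt shaker and green-labelled tin stand upright, each within about 2 mm of its coaster's centre, with the caddy and jam jar where they were.

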